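# Fit the whisk beater into the mixer drive and hold it down

## Task

Pull the sprung shutter on top of the mixer base out to its stop so that it stays open, then take the washed beater out of the draining block, line its splined foot up with the drive socket so that the splines mesh and push it fully home against the spring pin. Finish while still gripping the beater and pressing it fully down: do not let go. Leave the jar, dish, scoop and chopstick rest where they are.

Things in the scene. Friction and masses are not known exactly. Their poses are not given: they have to be found in the camera images.
- beater: Whisk beater, 124 mm tall, 100 g, upright in the block's hole, foot down. Origin: centre of the foot's underside; z up the stem. Splined steel foot: a plus of two crossed fins along its x and y, each 24 x 8 mm, 22 mm high (lowest 3 mm taper to 21 x 6); every quarter turn is the same. Above: collar 30 mm across at 22-26 mm, 10 mm stem, wire loops 46 mm across at 34-76 mm, head.
- beater_head (a point): Centre of the top of the beater's round black plastic head, 26 mm across and 40 mm high (84 to 124 mm above the foot's underside): grip it here from above. Axes as beater.
- block: Fixed steel draining block 90 x 90 x 35 mm with a round blind hole 30 mm across and 25 mm deep in the middle of its top; the beater stands in it, its foot 10 mm above the worktop. Origin at the centre of its underside. It may stand on either side.
- mixer: Fixed white mixer base, 190 (x) x 130 (y) x 95 mm (z), steel shutter with black tab on top, grey dial at its front (-x, roughly towards the robot). Origin: centre of its underside. The upright drive axis is 35 mm from the centre towards +x. Rails 8 mm high run along x on top, 32 to 37 mm either side of the middle. It swaps sides with the block.
- shutter_tab (a point): Centre of the top face of the shutter's black tab, 131 mm above the worktop. Tab 14 mm along x, 24 along y, 30 high, on a steel plate (58 mm wide, 4 thick, top 101 mm above the worktop) that reaches 55 mm from the tab's centre towards +x, over the drive when shut. Axes as mixer. It opens level towards the mixer's -x.
- shutter (a joint): Shutter travel in m: 0 shut over the drive, 0.046 pulled out to its stop. A spring pulls it towards shut with 1.2 N (shut) to 2 N (open); a felt brake (2.5 N) holds it wherever it is left. Pulling it out takes about 4 to 5 N. Open, its edge is 24 mm from the drive's axis.
- drive_mouth (a point): Centre of the drive socket's mouth, level with the housing top, 95 mm above the worktop, hidden under the shutter at first. z up; the axes turn with the drive. Plus-shaped slot, arms along x and y, each 26.4 mm long, 10.4 wide, 18 deep, in a steel disc 44 mm across in a 52 mm square well. Takes the beater's foot at any of four quarter turns, 1.2 mm clearance all round.
- drive (a joint): Turn of the drive about its upright axis in rad, anticlockwise from above, 0 = slot arms along the mixer's axes; starts within 0.7 either way. It turns easily (friction 0.03 N m).
- pin (a joint): Travel in m of the sprung brass pin, 10 mm across, in the socket's middle: 0 up, its top 10 mm below the mouth; 0.008 fully down, level with the socket's floor. It pushes up with 5 N at 0 and 9 N fully down, so a beater let go is lifted. Home: the foot on the socket's floor, 18 mm below the mouth, collar 4 mm above the housing.
- jar: Glass jar with steel screw lid, 72 mm across, 98 mm high; origin under its centre. Bystander.
- dish: White ceramic fish sauce dish, 84 mm across, 24 mm high; origin under its centre. Bystander.
- scoop: Green plastic scoop, bowl 60 x 50 x 30 mm at the origin, handle 80 mm towards its -x. Bystander.
- rest: Steel chopstick rest 55 x 16 x 12 mm; origin under its centre. Bystander.
Things that resemble listed ones, but are neither listed nor needed, are in the scene too. Leave any pink look-alike of the mixer alone.

How it is judged:
By the outcome, as a careful person would: the job done as asked, in the order asked, and still so for the second after the job is handed in, while the arm keeps its last pose, push and grip.
It also fails if it takes over 58 s, if anything falls off the work surface, if the arm or the gripper's body presses on something with over 40 N, if the wrist force passes 120 N, or if a joint passes its speed limit or range.

## Robot

A 6-joint arm with a two-finger parallel gripper is mounted at the origin on the work surface. World frame = base frame: x ahead of the robot, y to its left, z up, the work surface at z = 0. Lengths are in m, angles in degrees, forces in N, time in s.
With the tool pointing down it reaches from about 0.375 to 0.9 m from the base axis. Payload 3.1 kg.
Tool frame: the origin (TCP) lies at the very end of the fingers, on their centre line; the grasp point (between the pads) lies 19 mm behind it (bot.hold_point_z is the z of the grasp point in the tool frame, in m); z points along the fingers, y is the line along which they close (so a half turn about z gives the same grasp; the last joint's range is limited). The gripper opens to 87 mm and grips with 3 to 60 N. Pads are 19 mm wide; open, the fingers measure 117 mm over their backs; the gripper's body (75 mm by 190 mm) begins 51 mm behind the grasp point.
Start: joints at [-79.784, 30.224, 82.088, -0, 67.689, -10.227], TCP at [0.218, -0.586, 0.223] pointing down, gripper open.
Joint ranges: [-176.69, 176.69], [-43.24, 126.21], [12.49, 139.97], [-82, 262], [0, 151.66], [-163.58, 163.58]. Speed limits (degrees/s): [159.86, 159.86, 180, 180, 180, 180].

## Interface

Orientations are given as a 3x3 rotation matrix whose columns are the frame's x, y, z axes.
In Python, from rig import bot, capture, camera_model gives the robot as it stands.
- The arm moves only by the tool apply_moves, never from a script. Its argument "plan" is text: rows parted by semicolons, each of 6 numbers parted by spaces: the shift along the tool's x, y, z in units of 0.05 m (1.0 is 0.05 m), then the turn, a rotation vector about the tool's x, y, z in units of 360 degrees (1.0 is 360 degrees). In form: dx dy dz ax ay az; .... A call has 1 to 10 rows; each row shifts and turns the commanded pose from where the row before left it, along the tool's axes as they then stand; what a row does not reach is not made up. A row lasts 1/12 s, in which the tool goes at most 41.7 mm and 7.16 degrees, less where a joint would pass 70% of its speed; a pose out of reach is approached as far as the arm can. A call with a number of a shift or a turn outside -1 to 1 is refused whole. A call with a gripper value outside its range is refused whole. "gripper" is the gripper command: -1 is shut, 1 is fully open, values between are in proportion, set as the call begins (left out, the last holds). The fingers move at their own pace and stop on an object; the grip force is fixed at half the most. Time passes only in rows, so rows that do not move let the fingers close. It gives the time, the measured TCP pose, the force, the opening and the grip force at its end, in the units of the state.
- bot.read_state(): the state, without advancing time (a new reading comes with each control period).
- capture(name): name is "scene" or "top"; returns the picture (384x512x3 uint8, red, green, blue); there is no depth.
- camera_model(name): a dict with "vertical_fov" (degrees; the focal length in pixels is half the picture's height over the tangent of half this angle, whatever the lens; pixels are square), "cx", "cy" (the principal point, pixels), "position" and "rotation" of the camera in the world. Camera axes: x right, y down, z forward; pixel columns grow to the right and rows downward; lengths in m; the calibration is good to about 2 mm. A picture is of the moment at which its call begins. camera_model takes no time and is no camera call.
- bot.hand_in(): hands the job in; it is judged then, once.
The state is a dict: "time_s": time; "joint_positions": joint angles; "qvel": joint speeds; "tau": joint torques, N m; "position": TCP position; "tcp_rot": TCP orientation; "force": force on the tool from outside, world axes, zero at the start; "moment": the same for the moment, N m; "opening": opening from 0.0 (shut) to 1.0 (fully open); "grasp_force": force on a finger pad.
Only numpy, scipy, OpenCV 4.12 (cv2) and the standard library are available. Lean on these libraries where they do the work, as an engineer would, in place of code of your own. Each camera call takes 0.05 s, during which the arm holds its last target. There are 200 camera calls.

## Working session

There is one attempt and no reset: what is moved stays moved. The work goes in short steps, Python scripts to look and compute and a tool call to move; the robot and the scene stay as the last step left them, time stands still between calls to the robot, and variables do not carry over. Pictures are saved under pics/ and viewed, at most 10 in all, crops included, and the job is handed in when it is done.

Besides the shell and the picture viewer there is one more tool, called after "Request:" as name(argument=value, ...), one argument or row to a line, values as JSON. apply_moves: Moves the arm, as the interface text tells. Its arguments: {"type":"object","properties":{"plan":{"type":"string"},"gripper":{"type":"number"}},"required":["plan"]}

```bash
mkdir -p pics; ls; python3 - <<'E'
from rig import bot,capture,camera_model
import cv2
for n in("scene","top"):
    im=capture(n); cv2.imwrite(f"pics/{n}0.png",cv2.resize(im[:,:,::-1],(800,600),interpolation=cv2.INTER_CUBIC)); print(n,camera_model(n))
s=bot.read_state();print(s['position'],s['tcp_rot'],s['time_s'],s['opening'],bot.hold_point_z)
E
```

```text
pics
scene {'vertical_fov': 46.89474341741593, 'cx': 255.40381241790385, 'cy': 187.9984254541813, 'position': array([ 0.94028562, -0.37475188,  0.95399398]), 'rotation': array([[ 0.81252792,  0.47339955, -0.34013415],
       [ 0.58270879, -0.67541427,  0.451958  ],
       [-0.01577475, -0.56542765, -0.82464703]])}
top {'vertical_fov': 54.942003487401585, 'cx': 250.62399122073168, 'cy': 194.11809918496493, 'position': array([0.48180411, 0.06901074, 1.08914086]), 'rotation': array([[ 0.02246461, -0.99414142,  0.10572694],
       [-0.99968699, -0.02117248,  0.01332815],
       [-0.01101156, -0.10599326, -0.99430588]])}
[ 0.21819332 -0.58498572  0.22170018] [[ 9.37033127e-01  3.49240319e-01 -3.43991403e-04]
 [ 3.49240335e-01 -9.37031339e-01  1.85984925e-03]
 [ 3.27203620e-04 -1.86287603e-03 -9.99998211e-01]] 0.1 1.002191942746588 -0.0187
```

View pics/scene0.png

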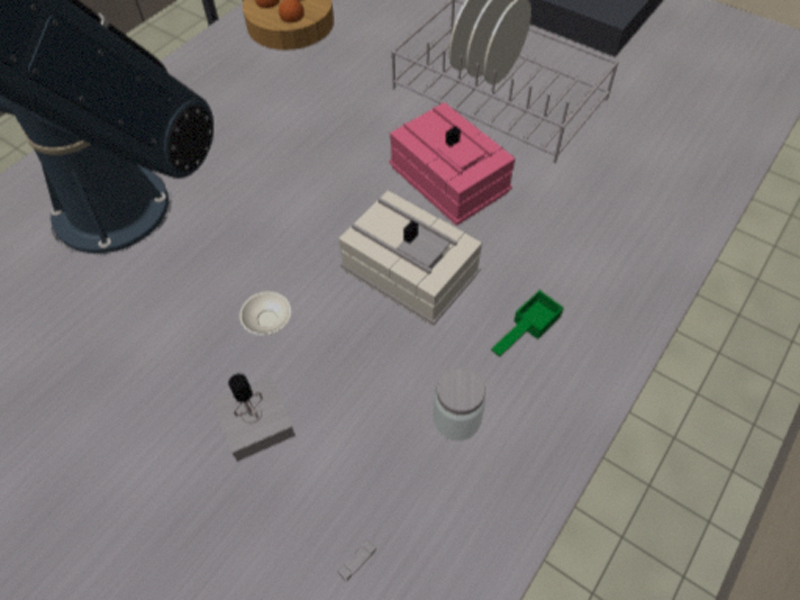

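View pics/top0.png

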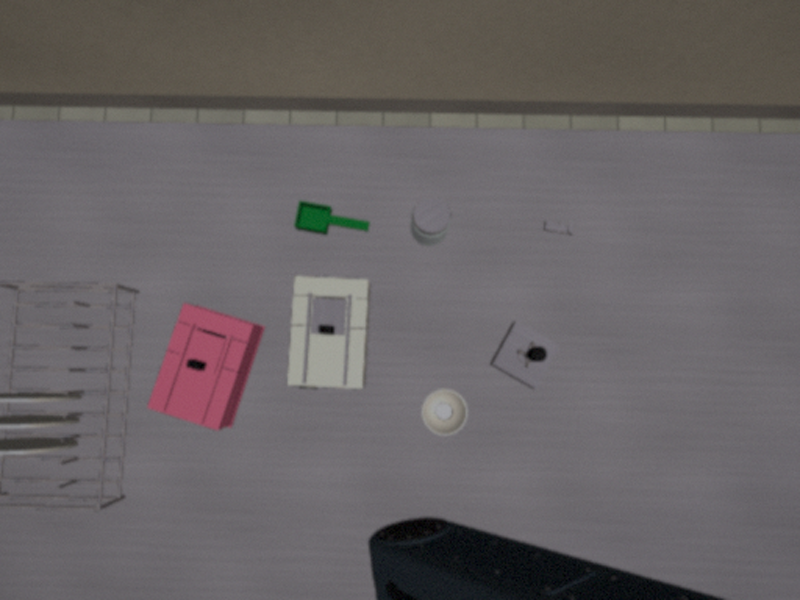

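White mixer at scene (410,250) / top (328,332) fits. The pink one at scene (450,160) / top (205,365) is the look-alike. Beater head is at scene (239,385) / top (537,353). I'll confirm these in one enlarged crop.

```bash
cat > h.py <<'E'
import numpy as np,cv2
from rig import bot,capture,camera_model
def crop(im,cx,cy,w=80,h=60,k=5):
    x,y=cx-w//2,cy-h//2
    return cv2.resize(im[y:y+h,x:x+w,::-1],(w*k,h*k),interpolation=cv2.INTER_CUBIC)
def ray(n,u,v):
    m=camera_model(n);f=192/np.tan(np.radians(m['vertical_fov'])/2)
    return m['position'],m['rotation']@np.array([(u-m['cx'])/f,(v-m['cy'])/f,1])
def atz(n,u,v,z):
    p,d=ray(n,u,v);return (p+d*(z-p[2])/d[2])
def proj(n,P):
    m=camera_model(n);f=192/np.tan(np.radians(m['vertical_fov'])/2)
    q=m['rotation'].T@(np.array(P)-m['position']);return q[:2]/q[2]*f+[m['cx'],m['cy']]
E
python3 - <<'E'
from h import *
t=capture("top");s=capture("scene")
a=np.vstack([np.hstack([crop(t,210,212,100,76,4)[:300],crop(t,335,226)]),np.hstack([crop(s,263,163,100,76,4)[:300],crop(s,165,268)])])
cv2.imwrite("pics/m1.png",a)
E
```

```text
(no output)
```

View pics/m1.png

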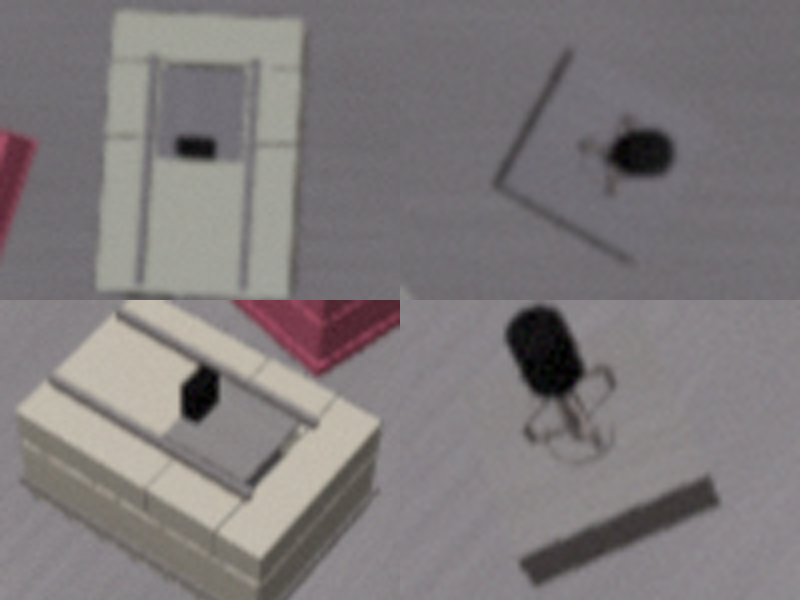

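```bash
python3 - <<'E'
from h import *
np.set_printoptions(precision=4,suppress=True)
T=lambda u,v:(160+u/4-.375,174+v/4-.375); S=lambda u,v:(213+u/4-.375,125+v/4-.375)
for nm,n,f,u,v,z in [("tl","top",T,115,11,.095),("tr","top",T,304,18,.095),("bl","top",T,97,290,.095),("br","top",T,293,297,.095),
 ("r","scene",S,381,123,.095),("b","scene",S,262,258,.095),("l","scene",S,17,112,.095),
 ("tabT","top",T,196,146,.131),("tabS","scene",S,200,74,.131),
 ("plate far l","top",T,163,64,.101),("plate far r","top",T,244,66,.101)]:
    print(nm,atz(n,*f(u,v),z))
B=lambda u,v:(295+u/5-.4,196+v/5-.4); C=lambda u,v:(125+u/5-.4,238+v/5-.4)
print("headT",atz("top",*B(250,153),.134),"headS",atz("scene",*C(131,30),.134))
print("blk",atz("top",*B(97,184),.035),atz("top",*B(170,52),.035),atz("top",*B(235,262),.035))
print("blkS",atz("scene",*C(120,260),.035),atz("scene",*C(307,177),.035))
for z in(.068,.086):
  print("loops",z,[atz("scene",*C(*p),z)[:2] for p in((208,72),(132,138),(205,150))],[atz("top",*B(*p),z)[:2] for p in((185,147),(230,120),(212,190))])
E
```

```text
tl [0.6325 0.2531 0.095 ]
tr [0.6304 0.1241 0.095 ]
bl [0.444  0.2576 0.095 ]
br [0.4423 0.1264 0.095 ]
r [0.6352 0.25   0.095 ]
b [0.6315 0.124  0.095 ]
l [0.445  0.1278 0.095 ]
tabT [0.5395 0.1901 0.131 ]
tabS [0.5384 0.1934 0.131 ]
plate far l [0.5962 0.2181 0.101 ]
plate far r [0.596  0.1634 0.101 ]
headT [ 0.5056 -0.1615  0.134 ] headS [ 0.5057 -0.1638  0.134 ]
blk [ 0.4886 -0.0989  0.035 ] [ 0.5645 -0.1402  0.035 ] [ 0.4466 -0.1767  0.035 ]
blkS [ 0.527  -0.2236  0.035 ] [ 0.5684 -0.1468  0.035 ]
loops 0.068 [array([ 0.5132, -0.1424]), array([ 0.5075, -0.1852]), array([ 0.5373, -0.171 ])] [array([ 0.5097, -0.1419]), array([ 0.5251, -0.1666]), array([ 0.4866, -0.1566])]
loops 0.086 [array([ 0.5218, -0.1471]), array([ 0.5163, -0.189 ]), array([ 0.5455, -0.1751])] [array([ 0.5093, -0.1381]), array([ 0.5244, -0.1624]), array([ 0.4865, -0.1526])]
```

White mixer: centre ≈(0.538, 0.190), yaw ≈ −1.2°, and the measured size of 189 x 130 mm matches. Tab is at (0.540, 0.190), as the geometry predicts. Beater is at (0.506, −0.163). I'll grip the tab along x, between the rails.

Request:
apply_moves(
  plan="0.48 -0.51 0 0 0 -0.019; 0.53 -0.45 0 0 0 -0.019; 0.58 -0.38 0 0 0 -0.019; 0.62 -0.31 0 0 0 -0.019; 0.66 -0.24 0 0 0 -0.019; 0.68 -0.16 0 0 0 -0.019; 0.7 -0.07 0 0 0 -0.019; 0.7 0 0 0 0 -0.019; 0.69 0.09 0 0 0 -0.019; 0.68 0.17 0 0 0 -0.019",
  gripper=0.2,
)

```text
time_s: 1.03
position: [0.3513, -0.2611, 0.2226]
tcp_rot: [[0.015, 1.0, 0.0], [1.0, -0.015, -0.0], [-0.0, 0.0, -1.0]]
force: [0.8, -0.4, 0.6]
opening: 0.601
grasp_force: 0.0
```

```bash
cat >> h.py <<'E'
def to(P,a):
    "delta to TCP P (world) in tool axes (units), and yaw turn to tool-x angle a deg (units)"
    s=bot.read_state();R=s['tcp_rot'];d=R.T@(np.array(P)-s['position'])/.05
    cur=np.degrees(np.arctan2(R[1,0],R[0,0]));t=(cur-a+180)%360-180
    print("t",round(s['time_s'],2),"pos",np.round(s['position'],4),"xang",round(cur,2),"tilt",np.round(R[:2,2],4),"j",np.round(s['joint_positions'],1),"F",np.round(s['force'],1),"M",np.round(s['moment'],2),"op",round(s['opening'],3),"gf",round(s['grasp_force'],1))
    print("delta units",np.round(d,3),"turn",round(t/360,4))
E
python3 -c "
from h import *
to([.540,.190,.22],88.8)"
```

```text
t 1.03 pos [ 0.3513 -0.2611  0.2226] xang 89.15 tilt [ 0.0002 -0.0001] j [-51.3  15.8 107.8   0.   56.4 -50.5] F [ 0.8 -0.4  0.6] M [ 0.03 -0.15  0.04] op 0.601 gf 0.0
delta units [9.076 3.639 0.052] turn 0.001
```

Request:
apply_moves(
  plan="0.7 0.28 0 0 0 0.001; 0.7 0.28 0 0 0 0; 0.7 0.28 0 0 0 0; 0.7 0.28 0 0 0 0; 0.7 0.28 0 0 0 0; 0.7 0.28 0 0 0 0; 0.7 0.28 0 0 0 0; 0.7 0.28 0 0 0 0; 0.7 0.28 0 0 0 0; 0.7 0.28 0 0 0 0",
)

```text
time_s: 1.87
position: [0.5004, 0.0856, 0.2226]
tcp_rot: [[0.026, 1.0, 0.0], [1.0, -0.026, -0.0], [-0.0, 0.0, -1.0]]
force: [1.3, -0.6, -1.0]
opening: 0.598
grasp_force: 0.0
```

Request:
apply_moves(
  plan="0.7 0.28 0 0 0 0; 0.7 0.28 0 0 0 0; 0.4 0.2 0 0 0 0; 0.1 0.05 0 0 0 0; 0 0 0 0 0 0; 0 0 0 0 0 0",
)

```text
time_s: 2.37
position: [0.5422, 0.1769, 0.2221]
tcp_rot: [[0.026, 1.0, -0.002], [1.0, -0.026, -0.001], [-0.001, -0.002, -1.0]]
force: [0.1, -0.6, 0.4]
opening: 0.602
grasp_force: 0.0
```

```bash
python3 -c "
from h import *
to([.540,.190,.110],88.8)"
```

```text
t 2.37 pos [0.5422 0.1769 0.2221] xang 88.51 tilt [-0.0017 -0.0009] j [ 6.9 26.1 90.  -0.  64.   8.4] F [ 0.1 -0.6  0.4] M [ 0.02 -0.14  0.06] op 0.602 gf 0.0
delta units [ 0.263 -0.047  2.242] turn -0.0008
```

Request:
apply_moves(
  plan="0.26 -0.05 0.2 0 0 -0.001; 0 0 0.5 0 0 0; 0 0 0.6 0 0 0; 0 0 0.5 0 0 0; 0 0 0.3 0 0 0; 0 0 0.14 0 0 0; 0 0 0 0 0 0; 0 0 0 0 0 0",
)

```text
time_s: 3.03
position: [0.5408, 0.1901, 0.1106]
tcp_rot: [[0.021, 1.0, -0.0], [1.0, -0.021, 0.0], [0.0, -0.0, -1.0]]
force: [-0.8, 0.5, -0.1]
opening: 0.601
grasp_force: 0.0
```

Request:
apply_moves(
  plan="0 0 0 0 0 0; 0 0 0 0 0 0; 0 0 0 0 0 0; 0 0 0 0 0 0; 0 0 0 0 0 0; 0 0 0 0 0 0; 0 0 0 0 0 0",
  gripper=-1,
)

```text
time_s: 3.62
position: [0.539, 0.1906, 0.1105]
tcp_rot: [[0.02, 1.0, -0.004], [1.0, -0.02, -0.0], [-0.0, -0.004, -1.0]]
force: [-1.8, -0.8, 5.7]
opening: 0.158
grasp_force: 30.6
```

```bash
python3 -c "
from h import *
to([.540-.046,.191,.110],88.8)"
```

```text
t 3.62 pos [0.539  0.1906 0.1105] xang 88.83 tilt [-0.0044 -0.0002] j [ 8.3 35.  95.3  0.  50.   9.4] F [-1.8 -0.8  5.7] M [-0.14 -0.17 -0.17] op 0.158 gf 30.6
delta units [-0.01  -0.899  0.015] turn 0.0001
```

Request:
apply_moves(
  plan="0 -0.06 0 0 0 0; 0 -0.12 0 0 0 0; 0 -0.14 0 0 0 0; 0 -0.14 0 0 0 0; 0 -0.14 0 0 0 0; 0 -0.14 0 0 0 0; 0 -0.12 0 0 0 0; 0 -0.1 0 0 0 0; 0 0 0 0 0 0; 0 0 0 0 0 0",
)

```text
time_s: 4.45
position: [0.4929, 0.1919, 0.1106]
tcp_rot: [[0.02, 1.0, 0.001], [1.0, -0.02, 0.001], [0.001, 0.001, -1.0]]
force: [4.3, 1.9, -4.1]
opening: 0.161
grasp_force: 30.0
```

```bash
python3 -c "
from h import *
to([.493,.1915,.110],88.8)"
```

```text
t 4.45 pos [0.4929 0.1919 0.1106] xang 88.84 tilt [0.001  0.0006] j [  9.1  32.4 101.7   0.   45.8  10.3] F [ 4.3  1.9 -4.1] M [ 0.29 -0.73 -0.17] op 0.161 gf 30.0
delta units [-0.008  0.002  0.012] turn 0.0001
```

Request:
apply_moves(
  plan="0 -0.04 0 0 0 0; 0 -0.02 0 0 0 0; 0 0 0 0 0 0; 0 0 0 0 0 0",
)

```text
time_s: 4.78
position: [0.4928, 0.1919, 0.1106]
tcp_rot: [[0.02, 1.0, 0.007], [1.0, -0.02, 0.001], [0.001, 0.006, -1.0]]
force: [10.2, 1.1, -8.8]
opening: 0.159
grasp_force: 30.0
```

At the stop: it moved 46.1 mm, and the force rises with no further travel. Release and rise.

Request:
apply_moves(
  plan="0 0 0 0 0 0; 0 0 0 0 0 0; 0 0 0 0 0 0; 0 0 0 0 0 0; 0 0.05 -0.2 0 0 0; 0 0 -0.5 0 0 0; 0 0 -0.6 0 0 0; 0 0 -0.6 0 0 0; 0 0 -0.3 0 0 0; 0 0 0 0 0 0",
  gripper=0.3,
)

```text
time_s: 5.62
position: [0.4933, 0.1918, 0.2241]
tcp_rot: [[0.02, 1.0, 0.006], [1.0, -0.02, 0.001], [0.001, 0.005, -1.0]]
force: [0.7, -0.0, -0.7]
opening: 0.639
grasp_force: 0.0
```

```bash
python3 -c "
from h import *
to([.506,-.1627,.222],88.8)"
```

```text
t 5.62 pos [0.4933 0.1918 0.2241] xang 88.88 tilt [0.0055 0.0007] j [ 9.1 22.6 95.9 -0.  61.1 10.3] F [ 0.7 -0.  -0.7] M [-0.   -0.11 -0.04] op 0.639 gf 0.0
delta units [-7.084  0.393  0.038] turn 0.0002
```

Request:
apply_moves(
  plan="-0.5 0.04 0 0 0 0; -0.75 0.04 0 0 0 0; -0.75 0.04 0 0 0 0; -0.75 0.04 0 0 0 0; -0.75 0.04 0 0 0 0; -0.75 0.04 0 0 0 0; -0.75 0.04 0 0 0 0; -0.75 0.04 0 0 0 0; -0.75 0.04 0 0 0 0; -0.58 0.04 0 0 0 0",
)

```text
time_s: 6.45
position: [0.5034, -0.1647, 0.219]
tcp_rot: [[0.021, 1.0, -0.004], [1.0, -0.021, 0.001], [0.001, -0.004, -1.0]]
force: [0.4, 0.1, -0.3]
opening: 0.65
grasp_force: 0.0
```

Request:
apply_moves(
  plan="0 0 0 0 0 0; 0 0 0 0 0 0; 0 0 0 0 0 0",
)

```text
time_s: 6.7
position: [0.5036, -0.1616, 0.2192]
tcp_rot: [[0.021, 1.0, -0.004], [1.0, -0.021, 0.003], [0.003, -0.004, -1.0]]
force: [0.0, 0.2, 0.2]
opening: 0.652
grasp_force: 0.0
```

```bash
python3 - <<'E'
from h import *
t=capture("top");s=capture("scene")
k=lambda im,x,y:crop(im,x,y,50,38,8)[:300]
x,y=proj("top",[.573,.189,.095]).round().astype(int);u,v=proj("scene",[.573,.189,.095]).round().astype(int)
b=proj("scene",[.506,-.163,.07]).round().astype(int);c=proj("top",[.506,-.163,.07]).round().astype(int)
print(x,y,u,v,b,c)
cv2.imwrite("pics/m2.png",np.vstack([np.hstack([k(t,x,y),k(s,u,v)]),np.hstack([k(t,*c),k(s,*b)])]))
to([.506,-.1627,.097],88.8)
E
```

```text
211 199 273 160 [157 257] [339 227]
t 6.8 pos [ 0.5042 -0.161   0.2198] xang 88.93 tilt [-0.0023  0.0016] j [-29.8  23.1  95.8   0.   61.2 -28.8] F [-0.2  0.9  0. ] M [-0.05 -0.1   0.  ] op 0.65 gf 0.0
delta units [-0.037  0.042  2.456] turn 0.0004
```

View pics/m2.png

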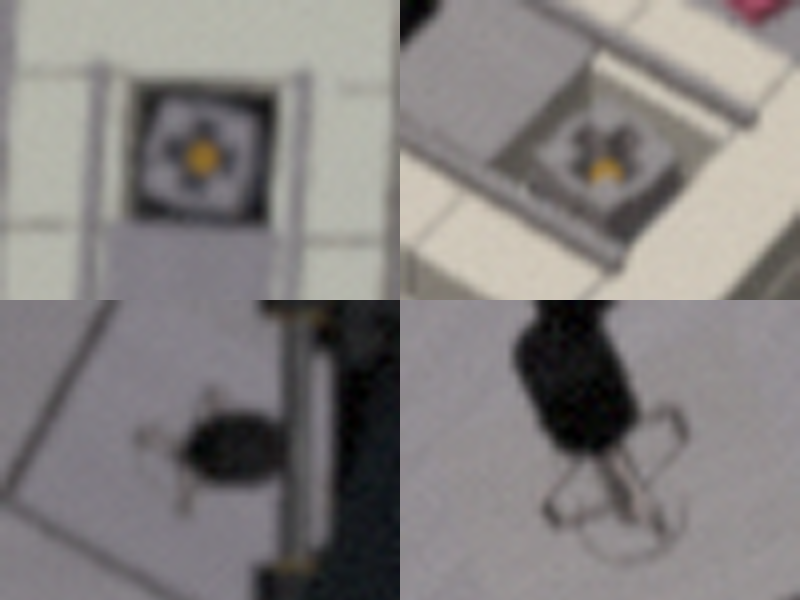

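Shutter is open, with the plus socket exposed at the top-crop pixels (200,155). Its arms go to (216,124), (189,187), (170,148) and (231,165). Loop tips show the beater yawed about −14°. Descending to grip the head.

Request:
apply_moves(
  plan="-0.03 0.04 0.3 0 0 0; 0 0 0.5 0 0 0; 0 0 0.6 0 0 0; 0 0 0.5 0 0 0; 0 0 0.35 0 0 0; 0 0 0.14 0 0 0; 0 0 0 0 0 0; 0 0 0 0 0 0",
)

```text
time_s: 7.47
position: [0.5075, -0.1636, 0.1014]
tcp_rot: [[0.019, 1.0, -0.0], [1.0, -0.019, 0.0], [0.0, -0.0, -1.0]]
force: [-0.4, -0.4, 1.0]
opening: 0.652
grasp_force: 0.0
```

```bash
python3 - <<'E'
from h import *
T=lambda u,v:(211-25+u/8-.44,199-19+v/8-.44); S=lambda u,v:(273-25+(u-400)/8-.44,160-19+v/8-.44)
print("disc c top",atz("top",*T(198,155),.095),"slot c",atz("top",*T(201,155),.095))
a,b,c,d=[atz("top",*T(*p),.095) for p in((216,124),(189,187),(170,148),(231,165))]
g=lambda p:np.degrees(np.arctan2(p[1],p[0]))
print((a-b),g(a-b),(c-d),g(c-d)-90)
print("plate edge",atz("top",*T(190,222),.101))
a,b,c,d=[atz("scene",*S(*p),.095) for p in((582,130),(640,162),(628,132),(575,168))]
print("scene",(a+b)/2,(c+d)/2,g(b-a),g(c-d))
L=lambda u,v:(339-25+u/8-.44,227-19+v/8-.44)
a,b=[atz("top",*L(*p),.065) for p in((212,95),(185,205))];print(a,b,g(a-b))
to([.506,-.1627,.097],88.8)
E
```

```text
disc c top [0.57207982 0.19115386 0.095     ] slot c [0.57210161 0.19013769 0.095     ]
[ 0.02159297 -0.00841969  0.        ] -21.302185576220715 [0.00533023 0.02085697 0.        ] -14.33574290820097
plate edge [0.54891208 0.19233499 0.101     ]
scene [0.57253431 0.1930431  0.095     ] [0.57106703 0.19011657 0.095     ] -0.3098923901358027 75.47094786253197
[ 0.52566916 -0.16578662  0.065     ] [ 0.48768768 -0.1564098   0.065     ] -13.86780532340973
t 7.47 pos [ 0.5075 -0.1636  0.1014] xang 88.92 tilt [-0.      0.0001] j [-29.9  33.5 101.4   0.   45.1 -28.8] F [-0.4 -0.4  1. ] M [-0.   -0.04 -0.05] op 0.652 gf 0.0
delta units [ 0.017 -0.03   0.087] turn 0.0003
```

Request:
apply_moves(
  plan="0.02 -0.03 0.08 0 0 0; 0 0 0 0 0 0; 0 0 0 0 0 0",
)

```text
time_s: 7.72
position: [0.5061, -0.1633, 0.0979]
tcp_rot: [[0.02, 1.0, 0.001], [1.0, -0.02, -0.001], [-0.001, 0.001, -1.0]]
force: [-0.4, 0.3, 0.2]
opening: 0.649
grasp_force: 0.0
```

Request:
apply_moves(
  plan="0 0 0 0 0 0; 0 0 0 0 0 0; 0 0 0 0 0 0; 0 0 0 0 0 0; 0 0 0 0 0 0; 0 0 0 0 0 0",
  gripper=-1,
)

```text
time_s: 8.22
position: [0.5058, -0.1634, 0.0971]
tcp_rot: [[0.02, 1.0, 0.0], [1.0, -0.02, -0.0], [-0.0, 0.0, -1.0]]
force: [-0.1, 0.5, 0.1]
opening: 0.288
grasp_force: 30.0
```

Request:
apply_moves(
  plan="0 0 -0.1 0 0 0; 0 0 -0.3 0 0 0; 0 0 -0.5 0 0 0; 0 0 -0.6 0 0 0; 0 0 -0.6 0 0 0; 0 0 -0.5 0 0 0; 0 0 -0.2 0 0 0; 0 0 0 0 0 0; 0 0 0 0 0 0",
)

```text
time_s: 8.97
position: [0.5053, -0.163, 0.2366]
tcp_rot: [[0.02, 1.0, -0.001], [1.0, -0.02, 0.0], [0.0, -0.001, -1.0]]
force: [0.3, 0.6, -1.2]
opening: 0.295
grasp_force: 30.0
```

```bash
python3 - <<'E'
from h import *
s=capture("scene");t=capture("top")
to([.572,.190,.24],88.8)
p=bot.read_state()['position']
b=proj("scene",[p[0],p[1],p[2]-.07]).round().astype(int);c=proj("top",[p[0],p[1],p[2]-.05]).round().astype(int);print(b,c)
cv2.imwrite("pics/m3.png",np.hstack([crop(s,*b,50,50,8),crop(t,*c,50,50,8)]))
E
```

```text
t 9.07 pos [ 0.5044 -0.1626  0.2352] xang 88.84 tilt [-0.0037  0.002 ] j [-30.   22.1  94.7  -0.   63.5 -28.8] F [-1.2 -0.5 -1.7] M [-0.   -0.12 -0.02] op 0.295 gf 30.0
delta units [ 7.078  1.208 -0.087] turn 0.0001
[147 236] [350 226]
```

View pics/m3.png

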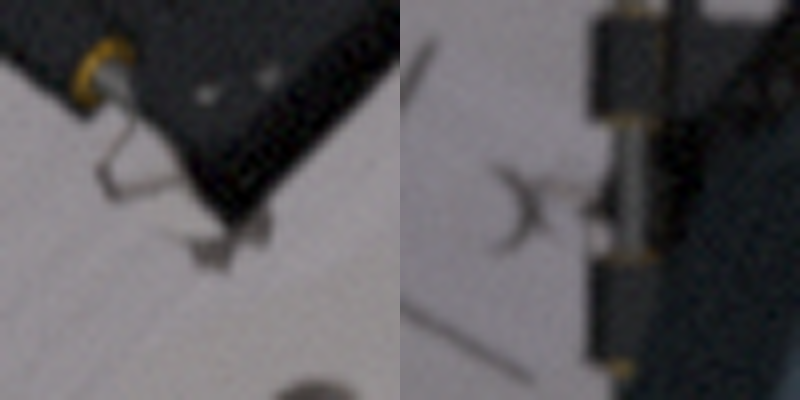

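```bash
python3 - <<'E'
from h import *
S=lambda u,v:(147-25+u/8-.44,236-25+v/8-.44)
c=np.array([.5047,-.1627,0])
ft=proj("scene",[.5047,-.1627,.148]);print("foot c px",(ft-[122,211])*8)
for a in(-30,-22,-14,-6,2,31,45):
  o=[]
  for q in(0,90,180,270):
    r=np.radians(a+q);P=[.5047+.012*np.cos(r),-.1627+.012*np.sin(r),.151];o.append(((proj("scene",P)-[122,211])*8).round())
  print(a,*o)
for a in (-14,31):
  for q in(0,90,180,270):
    r=np.radians(a+q);print(a,q,((proj("scene",[.5047+.023*np.cos(r),-.1627+.023*np.sin(r),.203])-[122,211])*8).round(),((proj("top",[.5047+.023*np.cos(r),-.1627+.023*np.sin(r),.203])-[325,201])*8+[400,0]).round())
E
```

```text
foot c px [218.96207061 230.29639026]
-30 [230. 263.] [262. 207.] [203. 187.] [171. 242.]
-22 [236. 260.] [259. 202.] [197. 190.] [173. 248.]
-14 [242. 257.] [256. 198.] [191. 193.] [177. 252.]
-6 [247. 252.] [252. 194.] [186. 197.] [180. 256.]
2 [252. 248.] [247. 190.] [181. 202.] [185. 260.]
31 [263. 228.] [227. 183.] [170. 222.] [206. 267.]
45 [264. 218.] [215. 184.] [169. 232.] [218. 266.]
-14 0 [222. 188.] [635. 126.]
-14 90 [250.  71.] [542. 180.]
-14 180 [121.  63.] [598. 275.]
-14 270 [ 90. 179.] [692. 221.]
31 0 [264. 130.] [577. 133.]
31 90 [192.  43.] [551. 239.]
31 180 [ 78. 119.] [657. 268.]
31 270 [149. 208.] [683. 162.]
```

Held: the opening is 25.7 mm. Fin ends at scene-crop (262,228) and (210,262) put the fins at about 31°, i.e. 45° from the loops, while the drive is at about −16°. So I carry it over, turn about +43° and look again.

Request:
apply_moves(
  plan="0.4 0.07 0 0 0 0; 0.72 0.12 0 0 0 0; 0.75 0.13 0 0 0 0; 0.75 0.13 0 0 0 0; 0.75 0.13 0 0 0 0; 0.75 0.13 0 0 0 0; 0.75 0.13 0 0 0 0; 0.75 0.13 0 0 0 0; 0.75 0.13 0 0 0 0; 0.6 0.1 0 0 0 0",
)

```text
time_s: 9.9
position: [0.5717, 0.1866, 0.2345]
tcp_rot: [[0.019, 1.0, -0.004], [1.0, -0.019, 0.0], [0.0, -0.004, -1.0]]
force: [-0.1, -0.4, -1.0]
opening: 0.291
grasp_force: 30.0
```

Request:
apply_moves(
  plan="0 0 0 0 0 -0.015; 0 0 0 0 0 -0.018; 0 0 0 0 0 -0.018; 0 0 0 0 0 -0.018; 0 0 0 0 0 -0.018; 0 0 0 0 0 -0.018; 0 0 0 0 0 -0.015; 0 0 0 0 0 0; 0 0 0 0 0 0; 0 0 0 0 0 0",
)

```text
time_s: 10.73
position: [0.5722, 0.1838, 0.2357]
tcp_rot: [[-0.668, 0.744, -0.003], [0.744, 0.668, -0.0], [0.001, -0.002, -1.0]]
force: [0.2, -0.1, -1.4]
opening: 0.29
grasp_force: 30.0
```

```bash
python3 - <<'E'
from h import *
s=capture("scene");t=capture("top")
to([.572,.190,.24],131.8)
p=bot.read_state()['position']
b=proj("scene",[p[0],p[1],p[2]-.087]).round().astype(int)+[4,6];c=proj("top",[p[0],p[1],p[2]-.07]).round().astype(int);print(b,c)
cv2.imwrite("pics/m4.png",np.hstack([crop(s,*b,40,50,12)[:,:480],cv2.resize(crop(t,*c,26,50,12),(312,600))]))
E
```

```text
t 10.83 pos [0.5725 0.1838 0.2364] xang 131.96 tilt [-0.0012 -0.0001] j [  7.2  27.5  84.7   0.   67.9 -34.8] F [ 0.5  0.9 -1.6] M [ 0.02 -0.13  0.04] op 0.288 gf 30.0
delta units [ 0.099  0.074 -0.072] turn 0.0004
[276 153] [210 196]
```

View pics/m4.png

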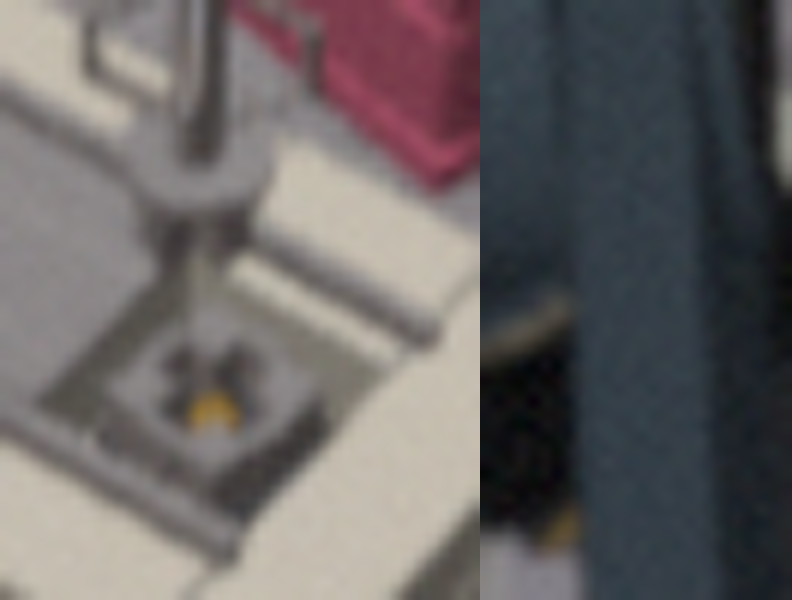

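```bash
python3 - <<'E'
from h import *
ims=np.mean([capture("scene").astype(float) for _ in range(6)],0).clip(0,255).astype(np.uint8)
p=bot.read_state()['position'];print(p)
x0,y0,w,h,k=258,133,28,42,14
im=ims[y0:y0+h,x0:x0+w,::-1].astype(float);im=((im-30)*1.7).clip(0,255).astype(np.uint8)
A=cv2.resize(im,(w*k,h*k),interpolation=cv2.INTER_CUBIC);B=A.copy()
def plus(L,W,c,z,a,col):
    l,q=L/2,W/2;P=[(l,-q),(l,q),(q,q),(q,l),(-q,l),(-q,q),(-l,q),(-l,-q),(-q,-q),(-q,-l),(q,-l),(q,-q)]
    r=np.radians(a);R=np.array([[np.cos(r),-np.sin(r)],[np.sin(r),np.cos(r)]])
    pts=[(proj("scene",[*(c+R@np.array(v)),z])-[x0,y0]+.5)*k for v in P]
    cv2.polylines(B,[np.int32(pts)],True,col,1,cv2.LINE_AA)
plus(.0264,.0104,np.array([.572,.190]),.095,-16,(0,0,255))
f=p[2]-.087
plus(.024,.008,p[:2],f+.003,-16,(0,255,0));plus(.024,.008,p[:2],f+.022,-16,(0,255,255))
cv2.imwrite("pics/m5.png",np.hstack([A,B]))
E
```

```text
[0.5728038  0.18390694 0.23715305]
```

View pics/m5.png

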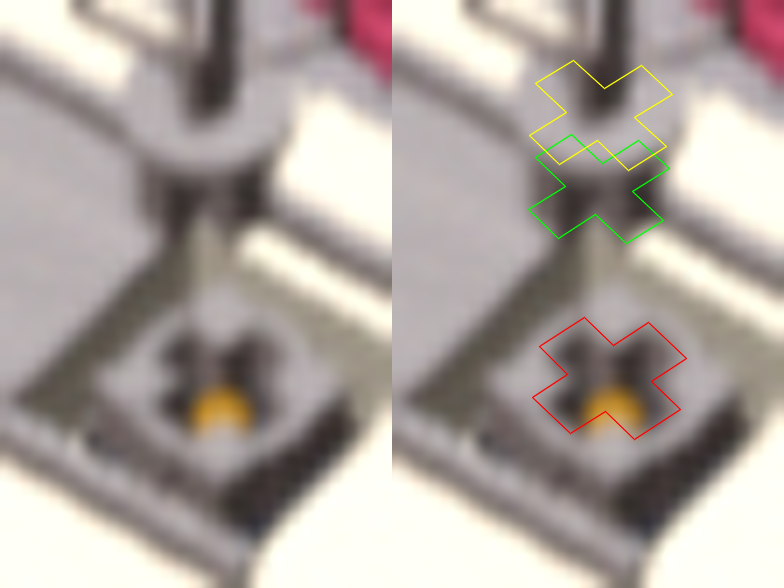

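Overlay fits: the slot is at −16° at (0.572, 0.190) and the foot fins are at −16° too. Aligning and descending to just above the mouth.

Request:
apply_moves(
  plan="0.1 0.07 0 0 0 0; 0 0 0.2 0 0 0; 0 0 0.3 0 0 0; 0 0 0.3 0 0 0; 0 0 0.15 0 0 0; 0 0 0.05 0 0 0; 0 0 0 0 0 0; 0 0 0 0 0 0; 0 0 0 0 0 0",
)

```text
time_s: 11.88
position: [0.5727, 0.1901, 0.1878]
tcp_rot: [[-0.67, 0.743, 0.002], [0.743, 0.67, 0.0], [-0.001, 0.001, -1.0]]
force: [0.8, -0.2, -1.2]
opening: 0.296
grasp_force: 30.0
```

```bash
python3 -c "
from h import *
to([.572,.190,.164],131.9)"
```

```text
t 11.88 pos [0.5727 0.1901 0.1878] xang 132.04 tilt [0.0017 0.0003] j [  7.8  30.8  87.4   0.   61.7 -34.3] F [ 0.8 -0.2 -1.2] M [ 0.04 -0.11 -0.03] op 0.296 gf 30.0
delta units [ 0.008 -0.013  0.477] turn 0.0004
```

Request:
apply_moves(
  plan="0.01 -0.01 0.05 0 0 0; 0 0 0.05 0 0 0; 0 0 0.05 0 0 0; 0 0 0.05 0 0 0; 0 0 0 0 0 0; 0 0 0 0 0 0",
)

```text
time_s: 12.38
position: [0.5721, 0.19, 0.1782]
tcp_rot: [[-0.67, 0.743, 0.002], [0.743, 0.67, 0.0], [-0.001, 0.002, -1.0]]
force: [-0.8, 0.3, 4.9]
opening: 0.289
grasp_force: 30.0
```

```bash
python3 -c "
from h import *
to([.572,.190,.164],131.9)"
```

```text
t 12.38 pos [0.5721 0.19   0.1782] xang 132.05 tilt [0.0021 0.0001] j [  7.8  31.5  88.   -0.   60.4 -34.3] F [-0.8  0.3  4.9] M [-0.1   0.04  0.  ] op 0.289 gf 30.0
delta units [ 0.001 -0.002  0.285] turn 0.0004
```

Request:
apply_moves(
  plan="0 0 0.03 0 0 0; 0 0 0.03 0 0 0; 0 0 0 0 0 0; 0 0 0 0 0 0",
)

```text
time_s: 12.72
position: [0.5721, 0.1901, 0.174]
tcp_rot: [[-0.67, 0.743, 0.002], [0.743, 0.67, 0.0], [-0.001, 0.001, -1.0]]
force: [2.4, 0.4, -0.9]
opening: 0.294
grasp_force: 30.0
```

It dropped in, so the splines are meshed. Pressing home now.

Request:
apply_moves(
  plan="0 0 0.05 0 0 0; 0 0 0.05 0 0 0; 0 0 0.05 0 0 0; 0 0 0.05 0 0 0; 0 0 0 0 0 0; 0 0 0 0 0 0",
)

```text
time_s: 13.22
position: [0.5723, 0.19, 0.165]
tcp_rot: [[-0.67, 0.743, 0.003], [0.743, 0.67, 0.0], [-0.002, 0.002, -1.0]]
force: [1.9, -0.4, 5.3]
opening: 0.292
grasp_force: 30.0
```

```bash
python3 -c "
from h import *
to([.572,.190,.164],131.9)"
```

```text
t 13.22 pos [0.5723 0.19   0.165 ] xang 132.05 tilt [0.0025 0.0002] j [  7.8  32.4  88.6  -0.   58.8 -34.3] F [ 1.9 -0.4  5.3] M [ 0.   -0.45  0.04] op 0.292 gf 30.0
delta units [ 0.004 -0.006  0.02 ] turn 0.0004
```

Request:
apply_moves(
  plan="0 0 0.03 0 0 0; 0 0 0.03 0 0 0; 0 0 0 0 0 0; 0 0 0 0 0 0; 0 0 0 0 0 0",
)

```text
time_s: 13.63
position: [0.5728, 0.19, 0.1639]
tcp_rot: [[-0.67, 0.742, 0.004], [0.742, 0.67, 0.0], [-0.003, 0.003, -1.0]]
force: [0.5, -0.2, 15.2]
opening: 0.286
grasp_force: 30.0
```

Request:
apply_moves(
  plan="0 0 0.03 0 0 0; 0 0 0.03 0 0 0; 0 0 0 0 0 0; 0 0 0 0 0 0; 0 0 0 0 0 0",
)

```text
time_s: 14.05
position: [0.5736, 0.19, 0.1637]
tcp_rot: [[-0.67, 0.742, 0.007], [0.742, 0.67, -0.0], [-0.005, 0.005, -1.0]]
force: [-2.8, -1.0, 27.6]
opening: 0.29
grasp_force: 30.1
```

Stopped rigidly at TCP z 0.1637, against 0.164 expected at home, with about 28 N. Ease slightly and check by eye.

Request:
apply_moves(
  plan="0 0 -0.03 0 0 0; 0 0 0 0 0 0; 0 0 0 0 0 0; 0 0 0 0 0 0",
)

```text
time_s: 14.38
position: [0.5733, 0.19, 0.1638]
tcp_rot: [[-0.67, 0.742, 0.006], [0.742, 0.67, 0.0], [-0.004, 0.004, -1.0]]
force: [-1.5, -2.0, 20.1]
opening: 0.289
grasp_force: 30.0
```

```bash
python3 - <<'E'
from h import *
ims=np.mean([capture("scene").astype(float) for _ in range(4)],0).clip(0,255).astype(np.uint8)
to([.572,.190,.164],131.9)
x0,y0,w,h,k=238,118,66,50,12
A=cv2.resize(ims[y0:y0+h,x0:x0+w,::-1],(w*k,h*k),interpolation=cv2.INTER_CUBIC)
def circ(r,z,col):
    pts=[(proj("scene",[.572+r*np.cos(a),.19+r*np.sin(a),z])-[x0,y0]+.5)*k for a in np.linspace(0,6.28,60)]
    cv2.polylines(A,[np.int32(pts)],True,col,1,cv2.LINE_AA)
circ(.015,.103,(0,0,255))
cv2.imwrite("pics/m6.png",A)
E
```

```text
t 14.58 pos [0.5733 0.19   0.1638] xang 132.07 tilt [0.0057 0.0001] j [  7.8  32.5  88.7  -0.   58.4 -34.3] F [-2.2 -1.3 20.7] M [-0.32  0.38  0.08] op 0.288 gf 30.0
delta units [ 0.017 -0.019 -0.004] turn 0.0005
```

View pics/m6.png

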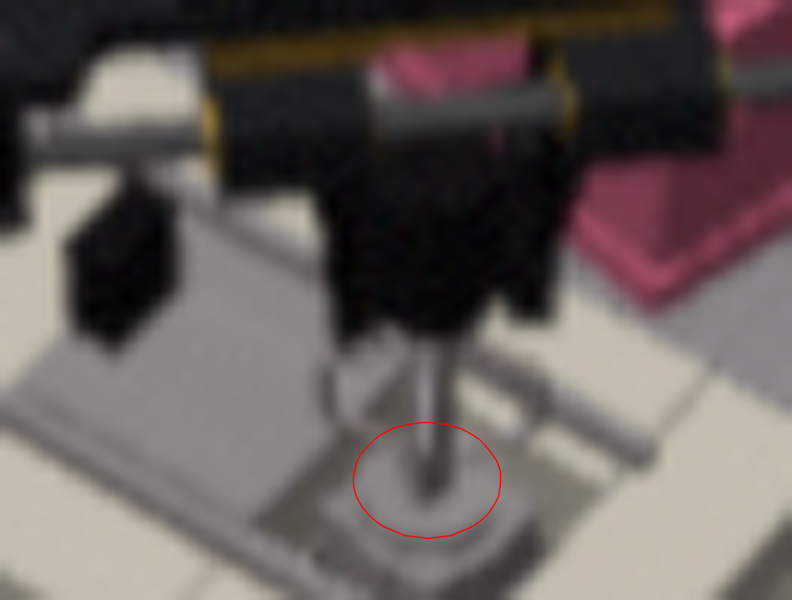

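The collar at (428,480) matches the predicted home height, the shutter is still open with its tab at (120,265), and the press is steady at 20 N. Handing in.

```bash
python3 -c "
from rig import bot
print(bot.hand_in())"
```

```text
the job is handed in; nothing more can be done
None
```

I handed the job in with the shutter open at its stop and the beater meshed, fully home, still gripped and pressed down with about 20 N; the hand-in gave no verdict.

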